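Find the fullest sugar tin in the display case by its weight and hold it up

ROBOT

A 7-joint arm with a two-finger parallel gripper is mounted at the origin on the work surface. World frame = base frame: x ahead of the robot, y to its left, z up, the work surface at z = 0. Lengths are in m, angles in rad, forces in N, time in s.
With the tool pointing down it reaches from about 0.35 to 0.9 m from the base axis. Payload 19.9 kg.
Tool frame: the origin (TCP) lies at the very end of the fingers, on their centre line; the grasp point (between the pads) lies 19 mm behind it; z points along the fingers, y is the direction in which the jaws open and shut (so a half turn about z gives the same grasp; the last joint's range is limited). The gripper opens to 94 mm and grips with 3 to 60 N. Pads are 16 mm wide; open, the fingers measure 119 mm over their backs; the gripper's body (75 mm by 177 mm) begins 78 mm behind the grasp point.
Start: joints at [-1.218, 0.417, -0.01, 1.614, 0.005, 1.111, -0.053], TCP at [0.24, 0.577, 0.205] pointing down, gripper open.
Joint ranges: [-2.81, 2.81], [-0.39, 2.02], [-1.27, 1.25], [0.06, 2.57], [-1.19, 4.33], [0.19, 2], [-2.82, 2.82]. Speed limits (rad/s): [1.89, 1.89, 2.39, 2.39, 3.01, 3.01, 3.01].

INTERFACE

Orientations are given as a 3x3 rotation matrix whose columns are the frame's x, y, z axes.
In Python, from rig import * gives the robot as it stands.
- The arm moves only by the tool drive_tool, never from a script. Its argument "moves" is a list that holds one entry, the list of rows, each a list of 4 numbers: the shift along the tool's x, y, z in cm, then the turn about the tool's z in degrees. A call has 1 to 10 rows; each row shifts and turns the pose as measured when the row begins, along the tool's axes as they then stand; what a row does not reach is not made up. A row lasts 1/12 s, in which the tool goes at most 41.7 mm and 7.16 degrees, less where a joint would pass 70% of its speed; a pose out of reach is approached as far as the arm can. A call with a gripper value outside its range is refused whole. "claw" is the gripper's target within -1 to 1 (shut at 1, half-way at 0, fully open at -1), set as the call begins (left out, the last holds). The fingers move at their own pace and stop on an object; "squeeze" is the grip in N (left out, the last holds). Time passes only in rows, so rows that do not move let the fingers close. It gives the time, the measured TCP pose, the force and the opening at its end, in the units of the state.
- observe(): the state, without advancing time (a new reading comes with each control period).
- capture(name): name is "scene" or "top" or "wrist"; returns (picture, depth): 480x640x3 uint8, red, green, blue; 480x640 float32, m along the optical axis (not along the pixel's ray), 0 where there is no reading.
- get_calibration(name): a dict with "fx", "fy", "cx", "cy" (pixels), "k1" (the pictures are not rectified: a ray, as slopes to the right and down, at radius r is drawn at 1 + k1 r^2 times it, then the intrinsics apply), "pose" (4x4, takes a point from camera to world coordinates); the wrist camera has in their place "tool_from_camera" (4x4, takes a point from camera to tool coordinates, whose origin is the TCP and whose axes are the flange's). Camera axes: x right, y down, z forward; pixel columns grow to the right and rows downward; lengths in m; the calibration is good to about 2 mm. A picture is of the moment at which its call begins: read the wrist's pose just before it. get_calibration takes no time and is no camera call.
- job_done(): hands the job in, once; it reports no verdict.
Trained networks look in the newest picture that a camera, given by its name, has taken for a name from the list of things; names that differ only in an ending like _2 or _b are one class to them, and where a whole thing is asked for, a point or a joint stands for the part that bears it (a point fixed in the world has none). Each returns a list of dicts, best first, with "p" (0 to 1); they miss things now and then, are a little off and sometimes report something else, mostly with a low value. They report only what shows in the picture. A call takes as long as a camera call.
- spot_in(camera, target): "point" ([x, y, z] in m, in world coordinates, good to about 4 mm: the middle of the surface that is visible of it).
- pinpoint(camera, target): "point" ([x, y, z] in m, in world coordinates, good to about 4 mm: a listed point, or the origin of a listed thing).
The state is a dict: "clock": time; "qpos": joint angles; "joint_velocities": joint speeds; "tau": joint torques, N m; "position": TCP position; "tool_rot": TCP orientation; "contact_force": force on the tool from outside, world axes, zero at the start; "wrist_torque": the same for the moment, N m; "finger_gap": finger opening in m.
Only numpy, scipy, OpenCV 4.12 (cv2) and the standard library are available. Lean on these libraries where they do the work, as an engineer would, in place of code of your own. Each camera call takes 0.05 s, during which the arm holds its last target.

TASK

A customer wants the fullest of the three look-alike enamelled sugar tins in the display case: swing the brass latch lever fully aside, tip the clear cover all the way back, and lift each of the three tins clear of the case floor in turn to feel which is heaviest, setting each lighter one back down upright inside the case. Then hold the heaviest tin up, upright and well above the tops of the other two, and finish while still holding it there. Never tip a tin over, and leave the two bowls and the vase beside the case alone.

Things in the scene. Friction and masses are not known exactly. Their poses are not given: they have to be found in the camera images.
- case: Display case, fixed: dark-wood tray 125 mm deep (x) by 380 mm long (y), walls 8 mm thick and 40 mm high, blue felt floor 12 mm above the counter, under a hinged clear cover in a brass frame. Origin: centre of its underside; x points from the latch side (near the robot) to the hinge side, z up.
- latch (a joint): Brass swing latch, mid near side, rad; turns on an upright pivot. Near 0 its tongue lies over the cover's strike plate and holds the cover down, its tail with the peg points towards the robot. It grows as the tail swings anticlockwise seen from above (to the case's -y); clear of the plate above 1.15, stop at 1.5. Stays where left; about 1 N at the peg moves it.
- latch_peg (a point): Middle of the upright round brass peg on the latch's tail: 12 mm thick, 28 mm high (from 54 to 82 mm above the counter), 35 mm from the pivot.
- latch_pivot (a point): The pivot of the latch (on its upright turning axis, 47 mm above the counter); fixed to the case.
- cover (a joint): Clear cover, rad: 0 closed, 1.75 fully back at its stop. It turns about the hinge on the case's far long side: the near edge rises and goes over, away from the robot. 0.45 kg (about 3.5 N to lift at the knob). Let go below about 0.8 it falls shut; beyond about 1.1 it falls softly back to its stop by itself.
- cover_knob (a point): Centre of the brass ball knob (24 mm across, 10 mm stem) on top of the cover. Closed: 132 mm above the counter, 26 mm above the cover's top face, 40 mm behind its near face. From the hinge it then lies 85 mm towards the latch side and 92 mm up, and it moves on that circle.
- cover_hinge (a point): Middle of the cover's hinge line, on the far top edge of the tray, 40 mm above the counter; the hinge runs along the case's y.
- place_right (a point): The right-hand (case's -y) of the three tins' places. Point: where the centre of the tin standing there is at the start, within 5 mm (53 mm above the counter; fixed to the case, does not follow the tin). The tins are look-alike closed sugar tins: cobalt blue with cream medallions, turquoise lid (fixed on), brass button; 62 mm across, 82 mm high, straight side to 68 mm. Weights 0.1 to 0.5 kg, at least 0.06 kg apart, in any order.
- place_middle (a point): The middle of the three tins' places. Point: where the centre of the tin standing there is at the start, within 5 mm (53 mm above the counter; fixed to the case, does not follow the tin). The tins are look-alike closed sugar tins: cobalt blue with cream medallions, turquoise lid (fixed on), brass button; 62 mm across, 82 mm high, straight side to 68 mm. Weights 0.1 to 0.5 kg, at least 0.06 kg apart, in any order.
- place_left (a point): The left-hand (case's +y) of the three tins' places. Point: where the centre of the tin standing there is at the start, within 5 mm (53 mm above the counter; fixed to the case, does not follow the tin). The tins are look-alike closed sugar tins: cobalt blue with cream medallions, turquoise lid (fixed on), brass button; 62 mm across, 82 mm high, straight side to 68 mm. Weights 0.1 to 0.5 kg, at least 0.06 kg apart, in any order.
- footed_bowl_center (a point): Bystander: large enamelled footed bowl, 143 mm across with its scalloped rim, about 105 mm high. This point is 50 mm up on its axis. Leave it alone.
- small_bowl_center (a point): Bystander: small enamelled footed bowl, 103 mm across with its scalloped rim, about 76 mm high. This point is 36 mm up on its axis. Leave it alone.
- vase_center (a point): Bystander: cobalt enamelled vase, 66 mm across, 115 mm high. This point is half-way up its axis. Leave it alone.

How it is judged:
By the outcome, as a careful person would: the job done as asked, in the order asked, and still so for the second after the job is handed in, while the arm keeps its last pose, push and grip.
It also fails if it takes over 72 s, if anything falls off the work surface, if the arm or the gripper's body presses on something with over 40 N, if the wrist force passes 120 N, or if a joint passes its speed limit or range.

## Working session

There is one attempt and no reset: what is moved stays moved. The work goes in short steps, Python scripts to look and compute and a tool call to move; the robot and the scene stay as the last step left them, time stands still between calls to the robot, and variables do not carry over. Pictures are saved under pics/ and viewed, and the job is handed in when it is done.

Besides the shell and the picture viewer there is one more tool, called after "Emit:" as a command line: name --argument value ..., lists and objects as JSON in quotes. drive_tool: Moves the arm, as the interface text tells. Its arguments: {"type":"object","properties":{"moves":{"type":"array"},"claw":{"type":"number"},"squeeze":{"type":"number"}},"required":["moves"]}

```bash
mkdir -p pics; ls; python3 - <<'E'
from rig import *
import cv2,numpy as np
s=observe();print(s['clock'],s['position'],s['tool_rot'],s['contact_force'],s['finger_gap'])
for c in ('scene','top'):
    p,d=capture(c);cv2.imwrite(f'pics/{c}0.png',p[:,:,::-1])
    for t in ['latch_peg','latch_pivot','cover_knob','cover_hinge','place_right','place_middle','place_left','footed_bowl_center','small_bowl_center','vase_center','case']:
        print(c,t,[(np.round(r['point'],3).tolist(),round(r['p'],2)) for r in pinpoint(c,t)[:2]])
print(observe()['clock'])
E
```

```text
pics
0.0 [0.24024808 0.57656659 0.20481288] [[-9.23084623e-01  3.84596698e-01 -3.97764697e-04]
 [ 3.84596892e-01  9.23083854e-01 -1.19563319e-03]
 [-9.26664055e-05 -1.25664968e-03 -9.99999206e-01]] [-0.66462955 -0.85053031 -0.86823113] 0.09400876835306442
scene latch_peg [([0.434, 0.008, 0.069], 0.49)]
scene latch_pivot [([0.465, 0.005, 0.046], 0.55)]
scene cover_knob [([0.528, -0.009, 0.127], 0.57), ([0.436, -0.403, 0.06], 0.49)]
scene cover_hinge [([0.611, -0.027, 0.044], 0.72)]
scene place_right []
scene place_middle []
scene place_left []
scene footed_bowl_center [([0.463, 0.451, 0.049], 0.86)]
scene small_bowl_center [([0.676, -0.41, 0.034], 0.7)]
scene vase_center [([0.435, -0.406, 0.058], 0.93)]
scene case [([0.548, -0.011, -0.001], 0.86)]
top latch_peg [([0.429, 0.006, 0.066], 0.68)]
top latch_pivot [([0.463, 0.002, 0.049], 0.65)]
top cover_knob [([0.531, -0.011, 0.124], 0.62)]
top cover_hinge []
top place_right []
top place_middle []
top place_left [([0.526, -0.014, 0.127], 0.29)]
top footed_bowl_center [([0.458, 0.455, 0.052], 0.66)]
top small_bowl_center [([0.678, -0.412, 0.031], 0.88)]
top vase_center [([0.437, -0.404, 0.063], 0.66)]
top case [([0.545, -0.014, -0.001], 0.67)]
1.2
```

View pics/scene0.png

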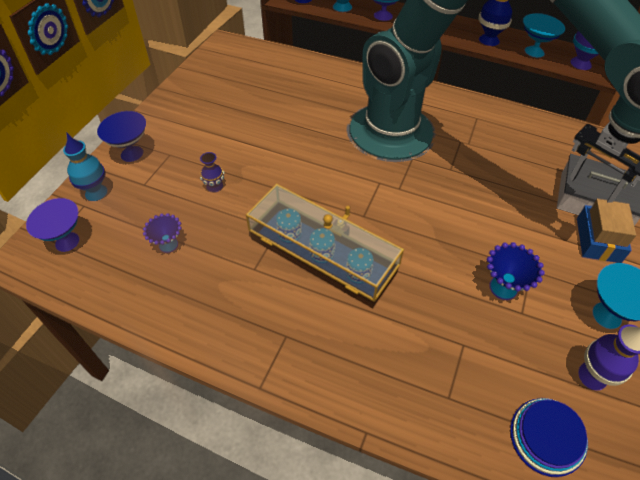

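View pics/top0.png

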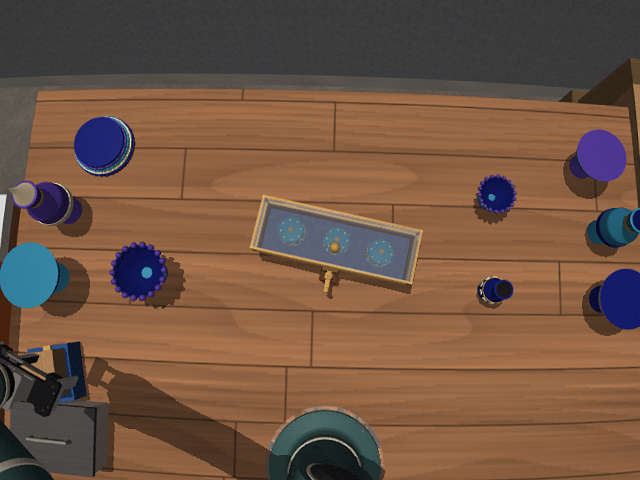

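The scene picture shows the closed case at about (325,240), with the latch and knob at (345,215) and (328,218). The top picture shows the case turned about 12°, from (255,225) to (420,260), with the latch tail at (328,290) pointing at the robot. Next I'll refine the yaw.

```bash
cat > h.py <<'E'
from rig import *
import cv2,numpy as np
def und(c,uv):
    k=get_calibration(c);x=(uv[0]-k['cx'])/k['fx'];y=(uv[1]-k['cy'])/k['fy']
    rd=np.hypot(x,y);r=rd
    for _ in range(20): r=rd/(1+k['k1']*r*r)
    f=r/rd if rd>0 else 1
    return np.array([x*f,y*f,1.])
def atz(c,uv,z):
    T=np.array(get_calibration(c)['pose']);d=T[:3,:3]@und(c,uv);o=T[:3,3]
    return o+d*(z-o[2])/d[2]
def proj(c,P,T=None):
    k=get_calibration(c);T=np.array(k['pose']) if T is None else T
    q=T[:3,:3].T@(np.array(P)-T[:3,3]);x,y=q[0]/q[2],q[1]/q[2];f=1+k['k1']*(x*x+y*y)
    return np.array([k['cx']+k['fx']*x*f,k['cy']+k['fy']*y*f])
def toolmove(P,s=None):
    s=s or observe();return np.array(s['tool_rot']).T@(np.array(P)-s['position'])*100
E
python3 - <<'E'
from h import *
im=cv2.imread('pics/top0.png')
roi=im[180:310,235:440]
cv2.imwrite('pics/topcrop.png',cv2.resize(roi,None,fx=3.5,fy=3.5,interpolation=cv2.INTER_CUBIC))
hsv=cv2.cvtColor(im,cv2.COLOR_BGR2HSV)
# felt: bluish/grey
m=((hsv[...,0]>95)&(hsv[...,0]<135)&(hsv[...,1]>50)).astype(np.uint8);mm=np.zeros_like(m);mm[185:305,240:435]=m[185:305,240:435]
mm=cv2.morphologyEx(mm,cv2.MORPH_CLOSE,np.ones((9,9)))
c=max(cv2.findContours(mm,0,2)[0],key=cv2.contourArea);r=cv2.minAreaRect(c);b=cv2.boxPoints(r)
print(r,b)
for p in b: print(atz('top',p,.1).round(4),atz('top',p,.012).round(4))
E
```

```text
((335.7176513671875, 243.2705841064453), (143.1741180419922, 40.99985885620117), 12.52880859375) [[261.38824 247.75293]
 [270.28235 207.7294 ]
 [410.04706 238.78824]
 [401.15295 278.81177]]
[0.5252 0.1603 0.1   ] [0.535  0.1735 0.012 ]
[0.6207 0.1437 0.1   ] [0.6386 0.1554 0.012 ]
[ 0.5552 -0.1869  0.1   ] [ 0.5676 -0.203   0.012 ]
[ 0.461  -0.1663  0.1   ] [ 0.4654 -0.1807  0.012 ]
```

View pics/topcrop.png

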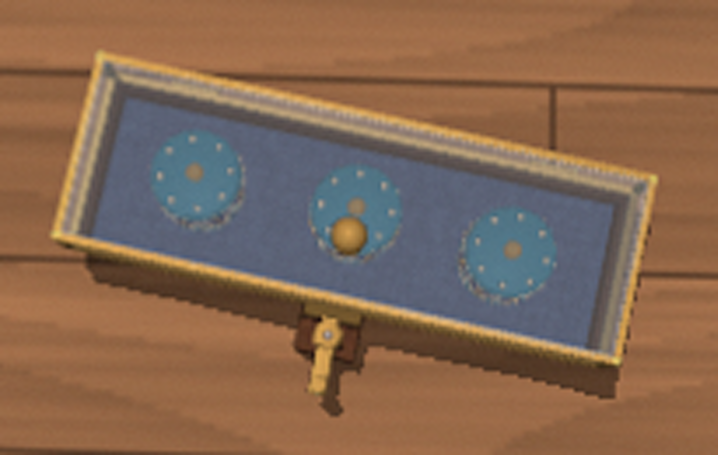

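```bash
python3 - <<'E'
from h import *
f=lambda u,v,z: atz('top',(235+u/3.5,180+v/3.5),z)
C=[f(*a,.106) for a in [(55,237),(620,361),(655,178),(99,54)]]
for c in C: print(c.round(4))
P=np.array(C);d1=P[0]-P[1];d2=P[3]-P[2];print(np.linalg.norm(d1),np.linalg.norm(d2),np.degrees(np.arctan2(d1[1],d1[0])),np.degrees(np.arctan2(d2[1],d2[0])),P.mean(0))
for n,a in dict(L=(195,172),M=(357,206),R=(513,250)).items(): print(n,f(*a,.093).round(4))
print('knob',f(348,235,.132),'piv',f(327,336,.05),'pegtop',f(320,370,.08))
E
```

```text
[0.524  0.1843 0.106 ]
[ 0.4513 -0.1909  0.106 ]
[ 0.5739 -0.2144  0.106 ]
[0.6487 0.1608 0.106 ]
0.3821413684245464 0.3825465014462321 79.03453843887651 78.72033900485626 [ 0.54944968 -0.01505161  0.106     ]
L [0.5719 0.0941 0.093 ]
M [ 0.5516 -0.0155  0.093 ]
R [ 0.5245 -0.1209  0.093 ]
knob [ 0.5272924  -0.00943562  0.132     ] piv [0.46620994 0.00232186 0.05      ] pegtop [0.4417226  0.00649898 0.08      ]
```

Emit:
drive_tool --moves '[[[-2.6,-2.8,0,0],[-2.6,-2.8,0,0],[-2.6,-2.8,0,0],[-2.6,-2.8,0,0],[-2.6,-2.8,0,0],[-2.6,-2.8,0,0],[-2.6,-2.8,0,0],[-2.6,-2.8,0,0],[-2.6,-2.8,0,0],[-2.6,-2.8,0,0]]]' --claw 1

```text
clock: 2.03
position: [0.3734, 0.2101, 0.2038]
tool_rot: [[-0.927, 0.374, -0.001], [0.374, 0.927, 0.004], [0.002, 0.004, -1.0]]
contact_force: [0.9, -0.4, 0.1]
finger_gap: 0.0311
```

Emit:
drive_tool --moves '[[[-2.4,-2.7,0,0],[-2.4,-2.7,0,0],[-2.4,-2.7,0,0],[-2.4,-2.7,0,0],[-1.5,-1.5,0,0],[0,0,0,-6],[0,0,0,-5],[0,0,0,0]]]'

```text
clock: 2.7
position: [0.4338, 0.0373, 0.2053]
tool_rot: [[-0.981, 0.195, 0.005], [0.195, 0.981, 0.006], [-0.003, 0.007, -1.0]]
contact_force: [-0.5, 0.7, -0.4]
finger_gap: 0.0003
```

```bash
python3 - <<'E'
from h import *
s=observe();print(toolmove([.437,.040,.2],s).round(2),s['position'])
p,d=capture('wrist');cv2.imwrite('pics/w1.png',p[:,:,::-1])
print(np.array(get_calibration('wrist')['tool_from_camera']).round(3))
for t in ['latch_peg','latch_pivot','cover_knob']:print(t,[(np.round(r['point'],4).tolist(),round(r['p'],2)) for r in pinpoint('wrist',t)[:2]])
E
```

```text
[-0.26  0.32  0.53] [0.43375924 0.03733238 0.20528022]
[[-0.001 -0.967 -0.255  0.074]
 [ 1.    -0.001  0.    -0.002]
 [-0.001 -0.255  0.967 -0.179]
 [ 0.     0.     0.     1.   ]]
latch_peg [([0.4282, 0.0049, 0.0712], 0.75)]
latch_pivot [([0.463, 0.0028, 0.0429], 0.94)]
cover_knob []
```

View pics/w1.png

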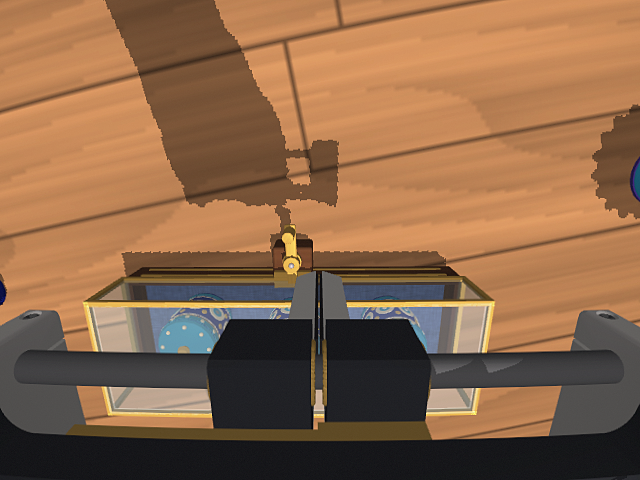

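The wrist view shows the peg at pixel (289,235), the pivot at (291,262) and the closed finger tips at about (318,275), on the peg's +y side. I can go straight down from here.

Emit:
drive_tool --moves '[[[0,0,3.6,0],[0,0,3.6,0],[0,0,3.6,0],[0,0,2.8,0],[0,0,0.5,0],[0,0,0,0]]]'

```text
clock: 3.4
position: [0.4363, 0.0426, 0.0614]
tool_rot: [[-0.978, 0.207, 0.011], [0.207, 0.978, 0.008], [-0.009, 0.01, -1.0]]
contact_force: [0.7, -1.6, 0.3]
finger_gap: 0.0003
```

Emit:
drive_tool --moves '[[[0.1,-1.2,0,0],[0.1,-1.2,0,0],[0.1,-1.2,0,0],[-0.3,-0.6,0,0],[-0.3,-0.6,0,0],[-0.4,-0.5,0,0],[-0.4,-0.5,0,0],[-0.5,-0.7,0,0],[0,0,0,0]]]'

```text
clock: 4.15
position: [0.4416, -0.0288, 0.0683]
tool_rot: [[-0.978, 0.208, 0.018], [0.208, 0.978, 0.013], [-0.015, 0.016, -1.0]]
contact_force: [-5.8, 2.1, 2.7]
finger_gap: 0.0004
```

```bash
cat >> h.py <<'E'
ex=np.array([.9816,-.1908,0]);ey=np.array([.1908,.9816,0]);PIV=np.array([.4645,.0025,0]);CEN=np.array([.548,-.014,0])
E
python3 - <<'E'
from h import *
s=observe();r=s['position']-PIV;print((r@ex*1e3).round(1),(r@ey*1e3).round(1),s['position'],s['contact_force'])
p,d=capture('wrist');cv2.imwrite('pics/w2.png',p[100:400,150:500,::-1])
for t in ['latch_peg']:print(t,[((np.array(r['point'])-PIV)@ex*1e3,(np.array(r['point'])-PIV)@ey*1e3,round(r['p'],2)) for r in pinpoint('wrist',t)[:2]])
E
```

```text
-16.5 -35.1 [ 0.44156814 -0.02877875  0.06834909] [-5.78985099  2.13318515  2.67842524]
latch_peg []
```

View pics/w2.png

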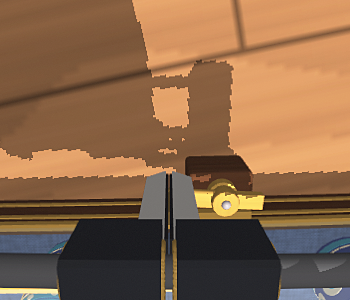

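The picture shows the latch lying along the case: the tongue points to +y at crop (258,203) and the tail is behind the fingers. The 6 N reading suggests it's on its stop. I'll back off and go to the knob.

Emit:
drive_tool --moves '[[[2.0,-0.5,0,0],[1.5,0,0,0],[0,0,-3.5,0],[0,0,-3.8,0],[0,0,-3.8,0],[-3.5,1,-1,0],[-3.8,1,0,0],[-3.0,0.5,0,-1],[-1,0,0,0],[0,0,0,0]]]' --claw 0

```text
clock: 5.08
position: [0.5269, -0.0306, 0.2037]
tool_rot: [[-0.981, 0.19, 0.033], [0.191, 0.981, 0.015], [-0.03, 0.021, -0.999]]
contact_force: [-1.4, -0.0, -0.2]
finger_gap: 0.0471
```

```bash
python3 - <<'E'
from h import *
p,d=capture('top');cv2.imwrite('pics/t2.png',cv2.resize(p[180:310,235:440,::-1],None,fx=3.5,fy=3.5))
s=observe();print(s['position'],s['finger_gap'],s['contact_force'],toolmove([.527,-.0095,.114],s).round(2),toolmove(np.array([.527,-.0095,.132])-.019*np.array(s['tool_rot'])[:,2]*-1,s).round(2))
capture('scene')
for c in ['scene','top']:
  for t in ['cover_knob','latch_peg','latch']:print(c,t,[(np.round(r['point'],4).tolist(),round(r['p'],2)) for r in pinpoint(c,t)[:2]])
E
```

```text
[ 0.52592965 -0.03051099  0.20344526] 0.04686513323590756 [-1.00089869  0.86015673 -0.69189023] [0.56 1.9  8.97] [0.5  1.93 9.07]
scene cover_knob [([0.5279, -0.0077, 0.1308], 0.98)]
scene latch_peg [([0.462, 0.0021, 0.0483], 0.42)]Traceback (most recent call last):
  File "<stdin>", line 6, in <module>
ValueError: it knows: case, cover_hinge, cover_knob, footed_bowl_center, latch_peg, latch_pivot, place_left, place_middle, place_right, small_bowl_center, vase_center
```

View pics/t2.png

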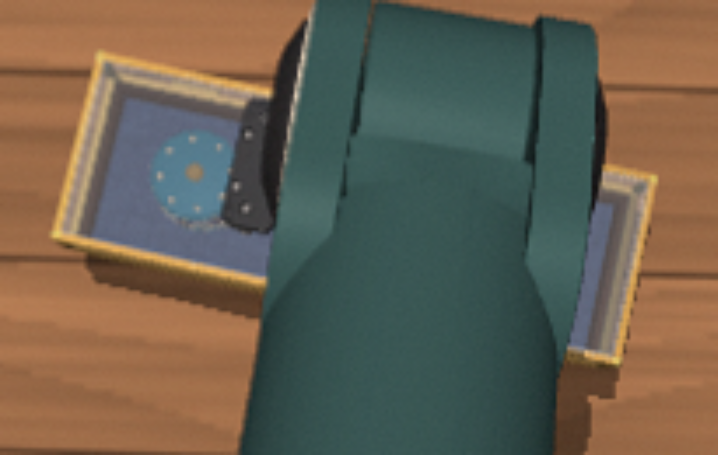

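The arm hides the middle of the case in the top view. The scene network puts the knob at (0.528, -0.008, 0.131), which agrees with my figure. I'm moving down over it.

Emit:
drive_tool --moves '[[[0.4,1.9,0,0],[0,0,0,0],[0,0,3.0,0],[0,0,3.0,0],[0,0,1.6,0],[0,0,0,0]]]'

```text
clock: 5.78
position: [0.522, -0.0085, 0.1267]
tool_rot: [[-0.981, 0.191, 0.034], [0.191, 0.981, 0.018], [-0.03, 0.025, -0.999]]
contact_force: [0.4, 0.1, -0.3]
finger_gap: 0.0472
```

```bash
python3 - <<'E'
from h import *
s=observe();print(s['position'],s['finger_gap'],s['contact_force'],toolmove([.5275,-.009,.114],s).round(2))
p,d=capture('wrist');cv2.imwrite('pics/w3.png',p[:,:,::-1])
E
```

```text
[ 0.52196911 -0.00848269  0.12667664] 0.04721852308707957 [ 0.35538904  0.10485284 -0.28340323] [-0.52  0.02  1.28]
```

View pics/w3.png

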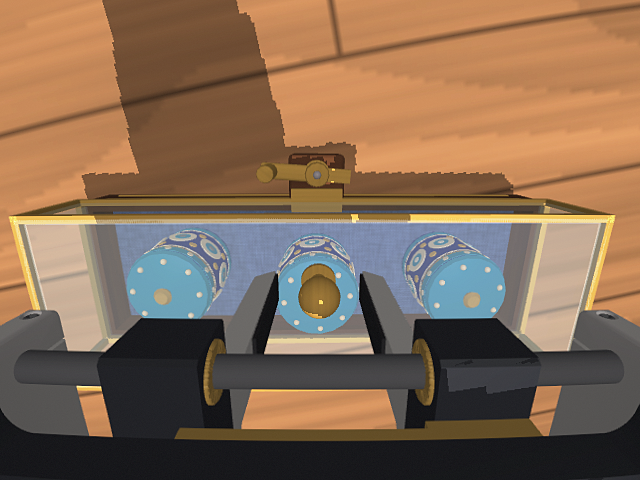

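The knob at (319,298) sits centred between the jaws. The latch tail at (265,173) lies along the case, swung fully aside.

Emit:
drive_tool --moves '[[[-0.5,0,1.2,0],[0,0,0,0],[0,0,0,0],[0,0,0,0],[0,0,0,0],[0,0,0,0]]]' --claw 1 --squeeze 20

```text
clock: 6.33
position: [0.53, -0.0095, 0.1224]
tool_rot: [[-0.981, 0.191, 0.043], [0.192, 0.981, 0.019], [-0.039, 0.027, -0.999]]
contact_force: [13.2, -2.9, -18.5]
finger_gap: 0.0226
```

Emit:
drive_tool --moves '[[[0,0,0,0],[0,0,0,0]]]'

```text
clock: 6.5
position: [0.5319, -0.0099, 0.1241]
tool_rot: [[-0.98, 0.191, 0.049], [0.192, 0.981, 0.019], [-0.045, 0.028, -0.999]]
contact_force: [11.4, -1.1, -16.4]
finger_gap: 0.0232
```

```bash
python3 - <<'E'
from h import *
s=observe();print(s['position'],s['finger_gap'],s['contact_force'],s['wrist_torque'])
p,d=capture('wrist');cv2.imwrite('pics/w4.png',p[:,:,::-1])
E
```

```text
[ 0.53189042 -0.00994373  0.12406596] 0.02316180859589825 [ 11.42513945  -1.11468313 -16.35328343] [-0.39491523 -2.2296839  -0.10682123]
```

View pics/w4.png

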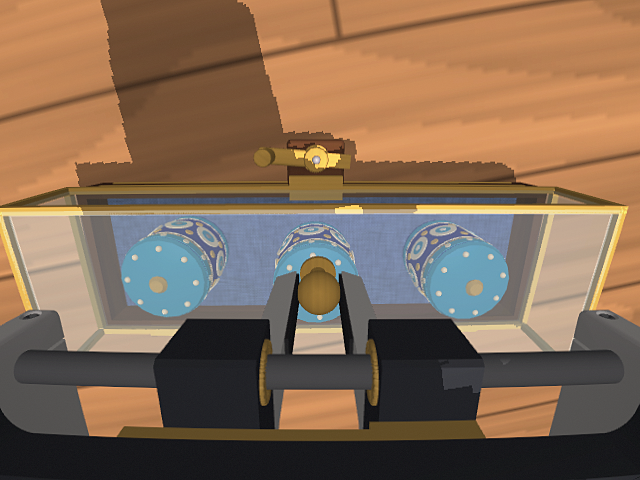

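Emit:
drive_tool --moves '[[[-1.0,0,-0.9,0],[-1.0,0,-0.8,0]]]'

```text
clock: 6.72
position: [0.5499, -0.0136, 0.142]
tool_rot: [[-0.98, 0.191, 0.049], [0.192, 0.981, 0.018], [-0.045, 0.027, -0.999]]
contact_force: [11.3, -0.6, -25.9]
finger_gap: 0.0226
```

```bash
python3 - <<'E'
from h import *
s=observe();print(s['position'],s['finger_gap'],s['contact_force'],s['wrist_torque'])
p,d=capture('scene');cv2.imwrite('pics/s4.png',cv2.resize(p[150:330,220:440,::-1],None,fx=3.5,fy=3.3))
print([(np.round(r['point'],4).tolist(),round(r['p'],2)) for r in pinpoint('scene','cover_knob')[:2]])
E
```

```text
[ 0.54992729 -0.01361892  0.14201707] 0.022587716738511746 [ 11.29667721  -0.55101391 -25.86082383] [-0.03037761 -2.15137176 -0.06798084]
[([0.5514, -0.011, 0.1505], 0.59)]
```

View pics/s4.png

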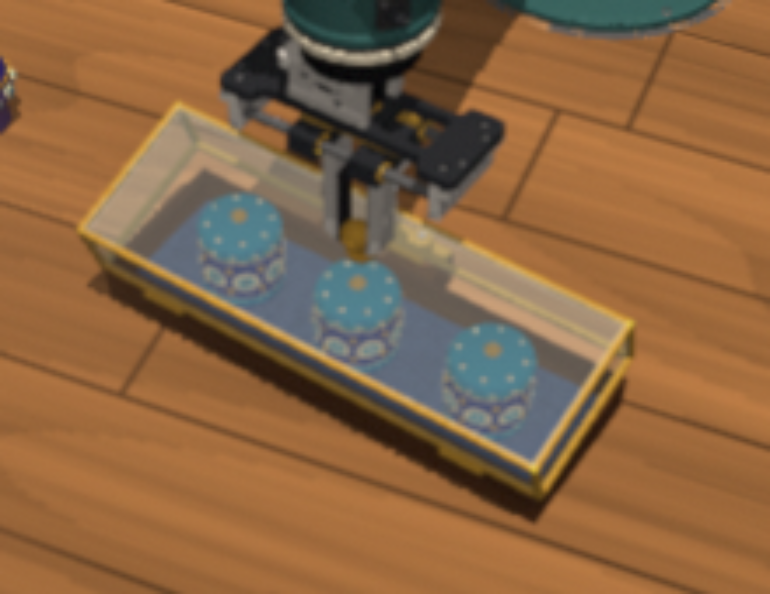

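Emit:
drive_tool --moves '[[[-1.4,0,-0.3,0],[-1.4,0,-0.3,0]]]'

```text
clock: 6.98
position: [0.5756, -0.0186, 0.1518]
tool_rot: [[-0.981, 0.19, 0.047], [0.191, 0.981, 0.02], [-0.043, 0.029, -0.999]]
contact_force: [0.3, 0.5, -10.7]
finger_gap: 0.0229
```

Emit:
drive_tool --moves '[[[-1.5,0,-0.1,0],[-1.5,0,0.1,0],[-1.5,0,0.2,0]]]'

```text
clock: 7.23
position: [0.6203, -0.0275, 0.1556]
tool_rot: [[-0.981, 0.19, 0.048], [0.191, 0.981, 0.021], [-0.043, 0.03, -0.999]]
contact_force: [-1.8, 0.4, -7.3]
finger_gap: 0.0227
```

Emit:
drive_tool --moves '[[[-1.5,0,0.3,0],[-1.5,0,0.5,0],[-1.5,0,0.6,0]]]'

```text
clock: 7.48
position: [0.6644, -0.0362, 0.1449]
tool_rot: [[-0.981, 0.19, 0.045], [0.192, 0.981, 0.022], [-0.04, 0.03, -0.999]]
contact_force: [-5.6, 0.7, -10.2]
finger_gap: 0.0225
```

```bash
python3 - <<'E'
from h import *
s=observe();print(s['position'],(s['position']-CEN)@ex,s['contact_force'])
p,d=capture('scene');cv2.imwrite('pics/s5.png',cv2.resize(p[120:330,200:440,::-1],None,fx=3.2,fy=2.8))
print([(np.round(r['point'],4).tolist(),round(r['p'],2)) for r in pinpoint('scene','cover_knob')[:2]])
E
```

```text
[ 0.66444304 -0.03617073  0.14493936] 0.11853066296692945 [ -5.64791586   0.71299324 -10.23093614]
[([0.6607, -0.0374, 0.1505], 0.84)]
```

View pics/s5.png

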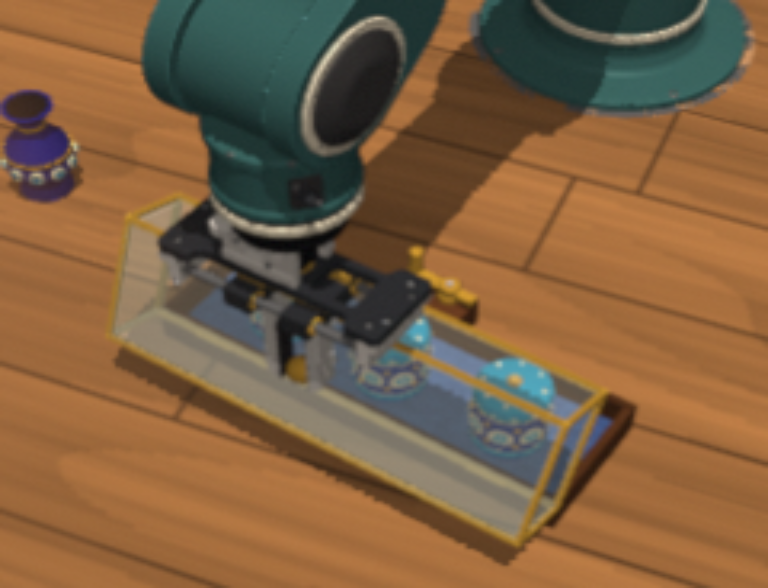

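The cover is well past upright, at about 1.2 rad. The knob is at about crop (297,370), still held. One more step, then I release.

Emit:
drive_tool --moves '[[[-1.4,0,0.9,0],[0,0,0,0]]]'

```text
clock: 7.75
position: [0.6786, -0.039, 0.1368]
tool_rot: [[-0.981, 0.191, 0.046], [0.192, 0.981, 0.021], [-0.041, 0.029, -0.999]]
contact_force: [-2.2, 2.7, -6.8]
finger_gap: 0.0229
```

Emit:
drive_tool --moves '[[[0,0,0,0],[0,0,0,0],[0,0,0,0],[0,0,0,0],[0,0,-2.0,0],[0,0,-3.5,0],[0,0,-3.5,0],[0,0,-3.5,0]]]' --claw -0.3

```text
clock: 8.42
position: [0.6667, -0.0403, 0.2636]
tool_rot: [[-0.981, 0.191, 0.039], [0.192, 0.981, 0.021], [-0.034, 0.028, -0.999]]
contact_force: [-0.4, 0.8, -0.3]
finger_gap: 0.0611
```

```bash
python3 - <<'E'
from h import *
s=observe();print(s['position'],s['finger_gap'],s['contact_force'])
p,d=capture('scene');cv2.imwrite('pics/s6.png',cv2.resize(p[120:330,200:440,::-1],None,fx=3.2,fy=2.8))
print([(np.round(r['point'],4).tolist(),round(r['p'],2)) for r in pinpoint('scene','cover_knob')[:2]])
E
```

```text
[ 0.66674269 -0.04027839  0.26364521] 0.061055541674105526 [-0.39943845  0.83352511 -0.25334261]
[([0.7125, -0.0468, 0.1047], 0.59), ([0.5718, 0.0932, 0.0538], 0.17)]
```

View pics/s6.png

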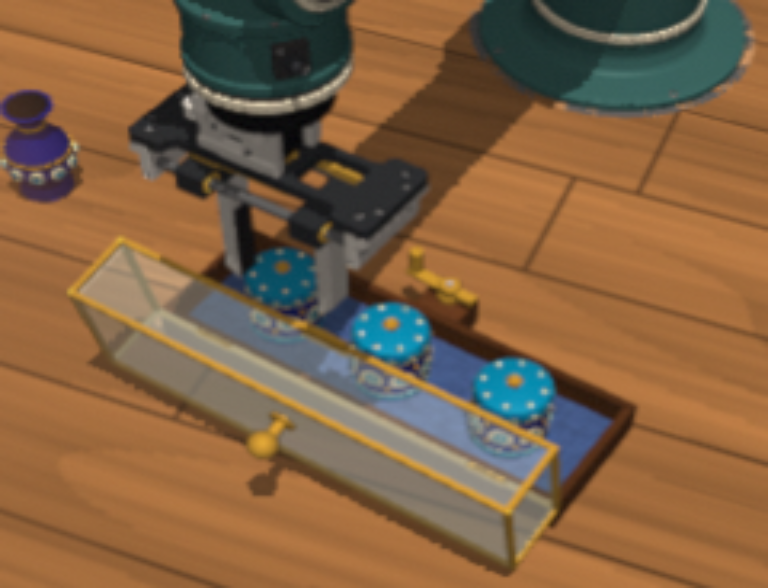

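The cover is fully back: the knob is at crop (263,443), measured at about 1.76 rad. All three tins are standing in the open, with lids at (282,268), (392,324) and (514,382). I'm moving over the middle tin.

Emit:
drive_tool --moves '[[[3.5,0,0,0],[3.5,0,0,0],[3.0,0,2.0,0],[1.7,0,2.0,0],[0,0,1.0,0],[0,0,0,0]]]' --claw -0.8

```text
clock: 9.02
position: [0.5517, -0.0161, 0.2133]
tool_rot: [[-0.98, 0.19, 0.054], [0.191, 0.981, 0.023], [-0.049, 0.033, -0.998]]
contact_force: [0.6, -0.4, 0.5]
finger_gap: 0.0845
```

```bash
python3 - <<'E'
from h import *
capture('scene');p,d=capture('top');cv2.imwrite('pics/t6.png',cv2.resize(p[150:310,235:440,::-1],None,fx=3.5,fy=3.5))
p,d=capture('wrist');cv2.imwrite('pics/w6.png',p[:,:,::-1])
s=observe();print(s['position'],s['finger_gap'],s['contact_force'])
for c in ['scene','top','wrist']:
  for t in ['place_left','place_middle','place_right']:print(c,t,[(np.round(r['point'],4).tolist(),round(r['p'],2)) for r in pinpoint(c,t)[:3]])
E
```

```text
[ 0.55377043 -0.0168058   0.21519871] 0.08426541356128954 [ 0.45679669  0.12137419 -0.22615501]
scene place_left [([0.5693, 0.0934, 0.0516], 0.84)]
scene place_middle [([0.5498, -0.016, 0.0525], 0.95)]
scene place_right [([0.5275, -0.1229, 0.053], 0.73)]
top place_left [([0.5678, 0.0942, 0.0543], 0.98)]
top place_middle []
top place_right [([0.5234, -0.1217, 0.054], 0.77)]
wrist place_left []
wrist place_middle []
wrist place_right []
```

View pics/w6.png

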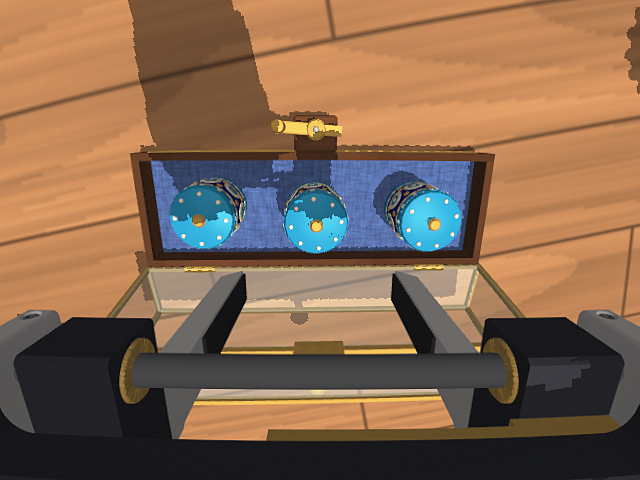

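View pics/t6.png

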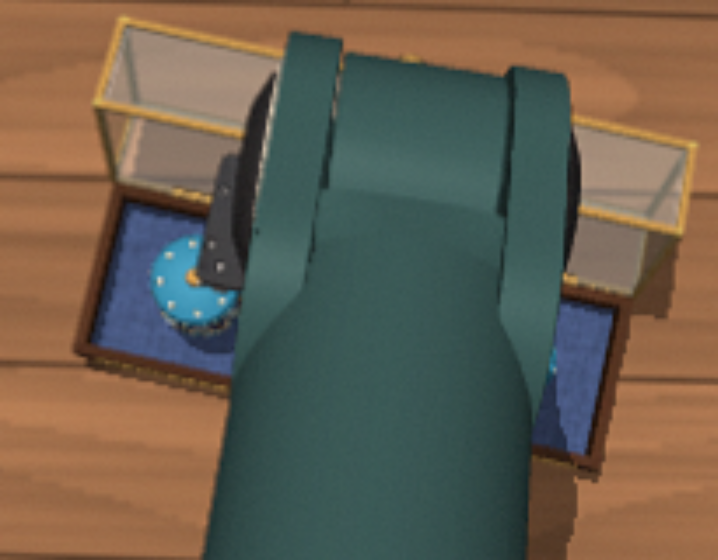

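```bash
cat >> h.py <<'E'
def watz(s,uv,z):
    k=get_calibration('wrist');T=np.eye(4);T[:3,:3]=s['tool_rot'];T[:3,3]=s['position'];T=T@np.array(k['tool_from_camera'])
    d=T[:3,:3]@und('wrist',uv);o=T[:3,3];return o+d*(z-o[2])/d[2]
def graspmove(xy,zg,s):
    R=np.array(s['tool_rot']);return toolmove(np.array([xy[0],xy[1],zg])+.019*R[:,2],s)
E
python3 - <<'E'
from h import *
s=observe()
for n,uv in dict(R=(198,221),M=(316,226),L=(434,225)).items(): print(n,watz(s,uv,.092).round(4))
print(s['position'],graspmove((.5505,-.0158),.064,s).round(2))
E
```

```text
R [ 0.5235 -0.1216  0.092 ]
M [ 0.55   -0.0161  0.092 ]
L [0.5712 0.0935 0.092 ]
[ 0.55311197 -0.01666169  0.2144829 ] [ 1.02 -0.46 16.91]
```

Emit:
drive_tool --moves '[[[1.0,-0.4,3.4,0],[0,0,3.4,0],[0,0,3.4,0],[0,0,3.0,0],[0,0,2.0,0],[0,0,0,0]]]'

```text
clock: 10.12
position: [0.5536, -0.0152, 0.0588]
tool_rot: [[-0.98, 0.19, 0.062], [0.192, 0.981, 0.023], [-0.057, 0.034, -0.998]]
contact_force: [-0.4, -0.6, 0.5]
finger_gap: 0.0846
```

```bash
python3 - <<'E'
from h import *
s=observe();print(s['position'],s['contact_force'],graspmove((.5502,-.016),.064,s).round(2))
E
```

```text
[ 0.55360842 -0.01519309  0.05880386] [-0.37347685 -0.59668216  0.49521599] [ 0.29 -0.13  1.36]
```

Emit:
drive_tool --moves '[[[0.3,-0.1,1.3,0],[0,0,0.1,0],[0,0,0,0]]]'

```text
clock: 10.37
position: [0.5518, -0.0156, 0.0457]
tool_rot: [[-0.98, 0.19, 0.062], [0.192, 0.981, 0.023], [-0.056, 0.034, -0.998]]
contact_force: [0.2, -0.3, 0.5]
finger_gap: 0.0848
```

Emit:
drive_tool --moves '[[[0,0,0,0],[0,0,0,0],[0,0,0,0],[0,0,0,0],[0,0,0,0]]]' --claw 1 --squeeze 25

```text
clock: 10.78
position: [0.5546, -0.0154, 0.0508]
tool_rot: [[-0.979, 0.19, 0.068], [0.192, 0.981, 0.024], [-0.062, 0.036, -0.997]]
contact_force: [0.3, -0.4, -1.9]
finger_gap: 0.0619
```

Emit:
drive_tool --moves '[[[0,0,-1.5,0],[0.1,0,-2.0,0],[0.1,0,-2.0,0]]]'

```text
clock: 11.03
position: [0.5468, -0.0163, 0.1042]
tool_rot: [[-0.98, 0.19, 0.062], [0.192, 0.981, 0.023], [-0.056, 0.034, -0.998]]
contact_force: [-0.2, 0.2, -1.3]
finger_gap: 0.0617
```

```bash
cat >> h.py <<'E'
def weigh(n=14):
    F=[];TQ=[]
    for i in range(n):
        p,d=capture('scene');s=observe();F.append(s['contact_force']);TQ.append(s['tau'])
    F=np.array(F);print('pos',s['position'],'gap',s['finger_gap'],'clock',s['clock'])
    print('all z',F[:,2].round(2));print('mean',F[4:].mean(0).round(3),'sd',F[4:].std(0).round(2),'tau',np.mean(TQ[4:],0).round(2))
    return p,s
E
python3 - <<'E'
from h import *
p,s=weigh();cv2.imwrite('pics/s7.png',cv2.resize(p[120:330,200:440,::-1],None,fx=3.2,fy=2.8))
E
```

```text
pos [ 0.54726704 -0.01625568  0.10357431] gap 0.061828227605149444 clock 11.7333
all z [ 4.15 -0.96 -1.5  -2.15 -1.55 -1.66 -1.6  -0.63 -0.8  -1.28 -0.58 -1.96
 -1.47 -1.37]
mean [-0.076 -0.107 -1.29 ] sd [0.34 0.25 0.44] tau [-5.000e-02 -7.135e+01  7.440e+00 -3.503e+01 -9.000e-02 -2.000e-01
 -0.000e+00]
```

View pics/s7.png

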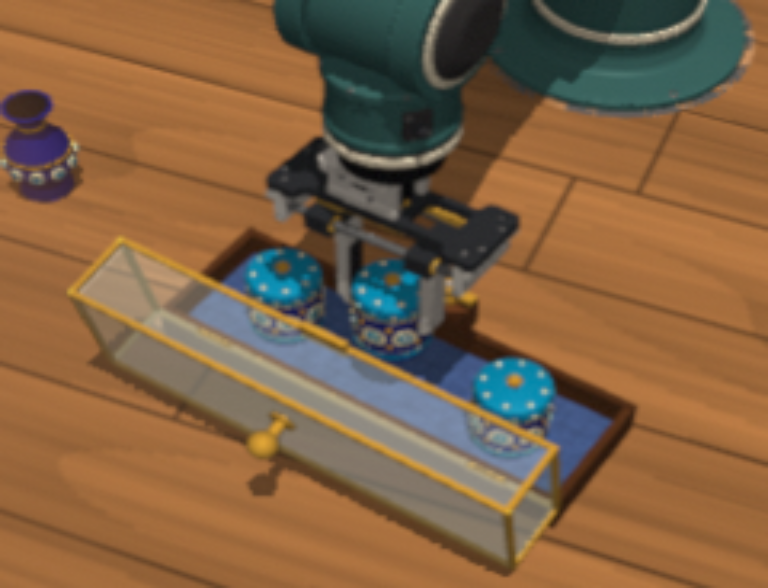

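The middle tin hangs upright and clear of the floor, and weighs about 1.3 N (0.13 kg). I'm setting it back.

Emit:
drive_tool --moves '[[[-0.1,0,1.8,0],[-0.1,0,1.8,0],[-0.1,0,1.2,0],[0,0,0.4,0]]]'

```text
clock: 12.07
position: [0.555, -0.0154, 0.0513]
tool_rot: [[-0.98, 0.19, 0.066], [0.191, 0.981, 0.024], [-0.06, 0.036, -0.998]]
contact_force: [0.1, 0.3, -0.9]
finger_gap: 0.0614
```

```bash
python3 - <<'E'
from h import *
weigh(5)
E
```

```text
pos [ 0.55586243 -0.01555882  0.0535985 ] gap 0.06145885193258292 clock 12.3167
all z [-2.32 -2.17 -1.35 -1.16 -0.21]
mean [-0.222 -0.01  -0.206] sd [0. 0. 0.] tau [  0.11 -75.43   8.02 -31.13  -0.1   -0.21   0.  ]
```

Emit:
drive_tool --moves '[[[0,0,0.5,0],[0,0,0.3,0],[0,0,0.2,0]]]'

```text
clock: 12.57
position: [0.5593, -0.0152, 0.048]
tool_rot: [[-0.979, 0.189, 0.075], [0.191, 0.981, 0.025], [-0.069, 0.039, -0.997]]
contact_force: [-15.7, -3.1, 35.1]
finger_gap: 0.0622
```

```bash
python3 - <<'E'
from h import *
weigh(4)
E
```

```text
pos [ 0.55952475 -0.0151332   0.04791746] gap 0.0621138132744202 clock 12.7667
all z [22.5  22.09 22.09 22.96]
mean [nan nan nan] sd [nan nan nan] tau nanh.py:29: RuntimeWarning: Mean of empty slice.
  print('all z',F[:,2].round(2));print('mean',F[4:].mean(0).round(3),'sd',F[4:].std(0).round(2),'tau',np.mean(TQ[4:],0).round(2))
  ret = um.true_divide(
  ret = _var(a, axis=axis, dtype=dtype, out=out, ddof=ddof,
  arrmean = um.true_divide(arrmean, div, out=arrmean,
  ret = um.true_divide(
  return _methods._mean(a, axis=axis, dtype=dtype,
  ret = ret.dtype.type(ret / rcount)
```

It's on the floor at a TCP height of about 0.049. The 22 N is harder than needed, so I'll release.

Emit:
drive_tool --moves '[[[0,0,0,0],[0,0,0,0],[0,0,0,0],[0,0,0,0]]]' --claw -0.8

```text
clock: 13.1
position: [0.561, -0.015, 0.0498]
tool_rot: [[-0.979, 0.189, 0.08], [0.191, 0.981, 0.026], [-0.073, 0.041, -0.996]]
contact_force: [-0.4, -0.1, 0.9]
finger_gap: 0.0833
```

```bash
python3 - <<'E'
from h import *
s=observe();print(s['position'],s['tool_rot'][:,2],s['finger_gap'],s['contact_force'],toolmove([.570,.094,.19],s).round(1))
E
```

```text
[ 0.560987   -0.01501829  0.04979581] [ 0.07977644  0.02589459 -0.99647639] 0.08325368265390383 [-0.43489944 -0.12253145  0.89882988] [  0.2  11.4 -13.6]
```

Emit:
drive_tool --moves '[[[0,0,-2.0,0],[0,0,-3.5,0],[0,0,-3.5,0],[0,2.5,-2,0],[0,3.6,0,0],[0,3.6,0,0],[0,1.7,0,0]]]'

```text
clock: 13.68
position: [0.5735, 0.0926, 0.1692]
tool_rot: [[-0.977, 0.198, 0.079], [0.201, 0.979, 0.025], [-0.073, 0.04, -0.997]]
contact_force: [0.6, 0.9, 0.6]
finger_gap: 0.0847
```

```bash
python3 - <<'E'
from h import *
p,d=capture('wrist');p2,d=capture('scene');s=observe();cv2.imwrite('pics/w8.png',p[:,:,::-1]);cv2.imwrite('pics/s8.png',cv2.resize(p2[120:330,200:440,::-1],None,fx=3.2,fy=2.8))
print([(np.round(r['point'],4).tolist(),round(r['p'],2)) for r in pinpoint('scene','place_left')[:2]])
print(s['position'],s['tool_rot'][:,2],graspmove((.5695,.0938),.064,s).round(2))
E
```

```text
[([0.5708, 0.0921, 0.0511], 0.64)]
[0.57312221 0.09207446 0.1684363 ] [ 0.07818851  0.02448164 -0.99663795] [ 1.14 -0.31 12.28]
```

View pics/s8.png

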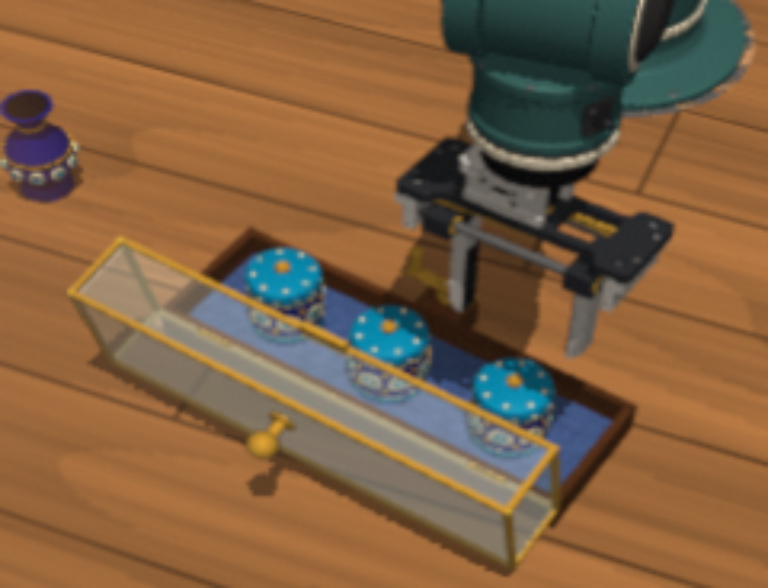

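View pics/w8.png

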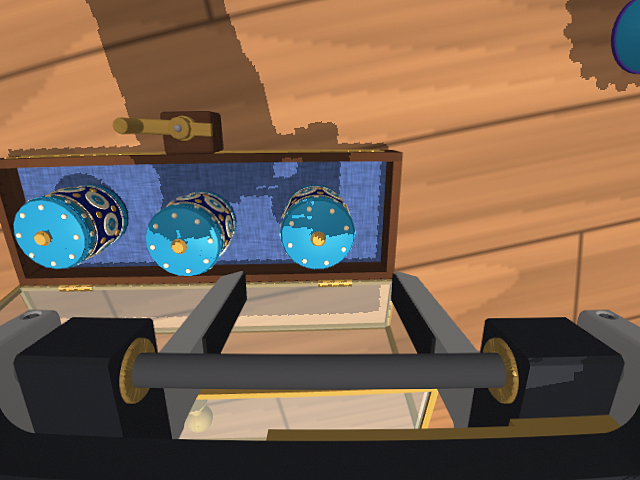

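The middle tin is back upright, with its lid at scene crop (390,330). In the wrist view the left tin's button is at (318,238), centred between the jaws. I'm going down on it.

Emit:
drive_tool --moves '[[[1.1,-0.3,3.3,0],[0,0,3.3,0],[0,0,3.3,0],[0.1,0,2.0,0]]]'

```text
clock: 14.17
position: [0.5725, 0.0883, 0.0493]
tool_rot: [[-0.976, 0.202, 0.087], [0.205, 0.978, 0.024], [-0.08, 0.041, -0.996]]
contact_force: [-0.8, 0.3, -0.9]
finger_gap: 0.0844
```

```bash
python3 - <<'E'
from h import *
weigh(6);s=observe();print(graspmove((.5695,.0938),.064,s).round(2))
E
```

```text
pos [0.57460446 0.08942326 0.05378495] gap 0.08446007585324143 clock 14.4667
all z [-5.74  0.64 -0.17  0.33  0.78  0.46]
mean [-0.019 -0.082  0.623] sd [0.3  0.21 0.16] tau [ 3.800e-01 -7.664e+01  7.910e+00 -3.082e+01 -7.000e-02 -3.200e-01
  2.000e-02]
[0.5  0.37 0.85]
```

Emit:
drive_tool --moves '[[[0.5,0.4,0.9,0],[0,0,0.1,0],[0,0,0.1,0],[0,0,0.1,0],[0,0,0,0]]]' --claw 1

```text
clock: 14.88
position: [0.5732, 0.096, 0.045]
tool_rot: [[-0.975, 0.2, 0.097], [0.204, 0.979, 0.028], [-0.089, 0.047, -0.995]]
contact_force: [-0.1, -1.1, -3.0]
finger_gap: 0.0621
```

```bash
python3 - <<'E'
from h import *
weigh(5)
E
```

```text
pos [0.57332361 0.09602157 0.04493711] gap 0.06204316359888703 clock 15.1333
all z [0.67 1.55 2.54 2.6  3.64]
mean [-2.099  0.976  3.635] sd [0. 0. 0.] tau [ 2.900e-01 -7.815e+01  8.190e+00 -3.138e+01 -9.000e-02 -1.040e+00
  4.000e-02]
```

Gripped. Lifting.

Emit:
drive_tool --moves '[[[0.1,0,-1.5,0],[0.2,0,-2.0,0],[0.2,0,-2.0,0]]]'

```text
clock: 15.38
position: [0.5605, 0.0947, 0.0963]
tool_rot: [[-0.975, 0.201, 0.09], [0.204, 0.979, 0.025], [-0.082, 0.043, -0.996]]
contact_force: [0.1, -0.1, -3.3]
finger_gap: 0.0622
```

```bash
python3 - <<'E'
from h import *
p,s=weigh();cv2.imwrite('pics/s9.png',cv2.resize(p[120:330,200:440,::-1],None,fx=3.2,fy=2.8))
E
```

```text
pos [0.56125125 0.09490001 0.09616754] gap 0.06266937856657685 clock 16.0833
all z [ 1.62 -4.4  -4.2  -4.21 -4.06 -4.34 -4.35 -3.95 -3.44 -3.68 -3.67 -4.17
 -3.81 -4.09]
mean [-0.041 -0.171 -3.956] sd [0.59 0.54 0.29] tau [-6.000e-02 -7.580e+01  7.740e+00 -3.584e+01 -8.000e-02 -4.400e-01
  0.000e+00]
```

View pics/s9.png

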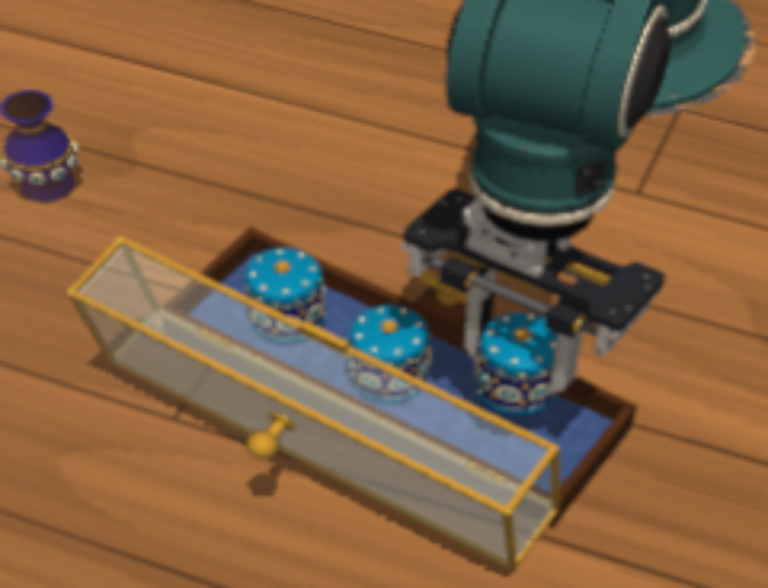

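The left tin weighs about 4.0 N (0.40 kg) and hangs upright, clear of the floor. I'm setting it down so I can weigh the right one.

Emit:
drive_tool --moves '[[[-0.2,0,1.8,0],[-0.1,0,1.8,0],[0,0,1.1,0]]]'

```text
clock: 16.33
position: [0.5706, 0.0962, 0.0508]
tool_rot: [[-0.975, 0.201, 0.096], [0.204, 0.979, 0.028], [-0.088, 0.047, -0.995]]
contact_force: [-0.6, -1.0, -4.3]
finger_gap: 0.0627
```

```bash
python3 - <<'E'
from h import *
weigh(6)
E
```

```text
pos [0.57090433 0.09617135 0.05275932] gap 0.06260435428938214 clock 16.6333
all z [-8.07 -3.81 -3.69 -3.   -3.84 -4.34]
mean [-0.084  0.108 -4.091] sd [0.32 0.02 0.25] tau [  0.12 -79.14   8.14 -32.39  -0.1   -0.46   0.  ]
```

Emit:
drive_tool --moves '[[[0,0,0.5,0],[0,0,0.2,0]]]'

```text
clock: 16.8
position: [0.5724, 0.0967, 0.0472]
tool_rot: [[-0.975, 0.2, 0.1], [0.204, 0.979, 0.029], [-0.092, 0.049, -0.995]]
contact_force: [-1.1, 0.4, -4.1]
finger_gap: 0.0625
```

```bash
python3 - <<'E'
from h import *
weigh(5)
E
```

```text
pos [0.57236275 0.09658467 0.04721829] gap 0.06227005357028494 clock 17.05
all z [-4.3  -3.97 -4.29 -4.67 -4.29]
mean [ 0.621  0.358 -4.29 ] sd [0. 0. 0.] tau [  0.   -81.06   8.35 -32.4   -0.1   -0.48   0.  ]
```

Emit:
drive_tool --moves '[[[0,0,0.3,0]]]'

```text
clock: 17.13
position: [0.5731, 0.0968, 0.0448]
tool_rot: [[-0.975, 0.2, 0.1], [0.204, 0.979, 0.029], [-0.092, 0.049, -0.995]]
contact_force: [-4.1, 5.6, 36.1]
finger_gap: 0.0629
```

```bash
python3 - <<'E'
from h import *
weigh(5)
E
```

```text
pos [0.57327141 0.09676178 0.04465204] gap 0.06262611975048021 clock 17.3833
all z [7.66 3.1  3.42 4.3  5.51]
mean [-0.421  0.183  5.513] sd [0. 0. 0.] tau [ 2.900e-01 -7.658e+01  7.870e+00 -2.917e+01 -1.200e-01 -1.900e-01
 -5.000e-02]
```

On the floor. I'll release, rise, then go right to place_right.

Emit:
drive_tool --moves '[[[0,0,0,0],[0,0,0,0],[0,0,0,0],[0.2,0,-2.0,0],[0.3,0,-3.5,0],[0.3,0,-3.5,0],[0.2,-2,-2.5,0]]]' --claw -0.8

```text
clock: 17.97
position: [0.5449, 0.0776, 0.155]
tool_rot: [[-0.976, 0.198, 0.091], [0.201, 0.979, 0.026], [-0.084, 0.044, -0.996]]
contact_force: [0.6, 0.5, 0.3]
finger_gap: 0.0842
```

Emit:
drive_tool --moves '[[[0,-3.8,0,0],[0,-3.8,0,0],[0,-3.8,0,0],[0,-3.8,0,0],[0,-2.8,0,0]]]'

```text
clock: 18.38
position: [0.5105, -0.1008, 0.1533]
tool_rot: [[-0.977, 0.189, 0.101], [0.193, 0.981, 0.031], [-0.094, 0.049, -0.994]]
contact_force: [0.3, 0.2, 0.5]
finger_gap: 0.0845
```

```bash
python3 - <<'E'
from h import *
p,d=capture('wrist');p2,d=capture('scene');s=observe();cv2.imwrite('pics/w10.png',p[:,:,::-1]);cv2.imwrite('pics/s10.png',cv2.resize(p2[120:330,200:440,::-1],None,fx=3.2,fy=2.8))
print(s['position'],s['tool_rot'],s['finger_gap'],graspmove((.524,-.1217),.064,s).round(2))
E
```

```text
[ 0.5100989  -0.10285191  0.15315124] [[-0.97589234  0.19351807  0.10092025]
 [ 0.1973519   0.97989164  0.02940411]
 [-0.09320068  0.04861205 -0.9944599 ]] 0.08435867481338881 [-0.9  -2.01 10.85]
```

View pics/s10.png

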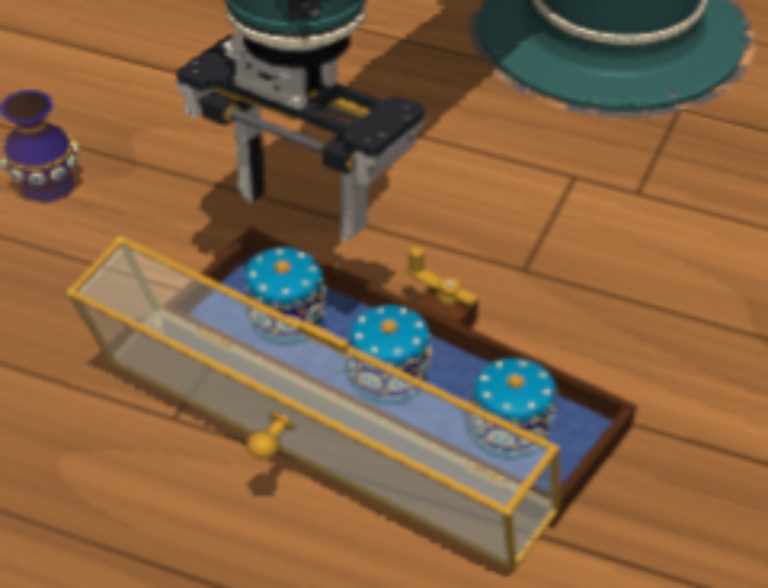

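View pics/w10.png

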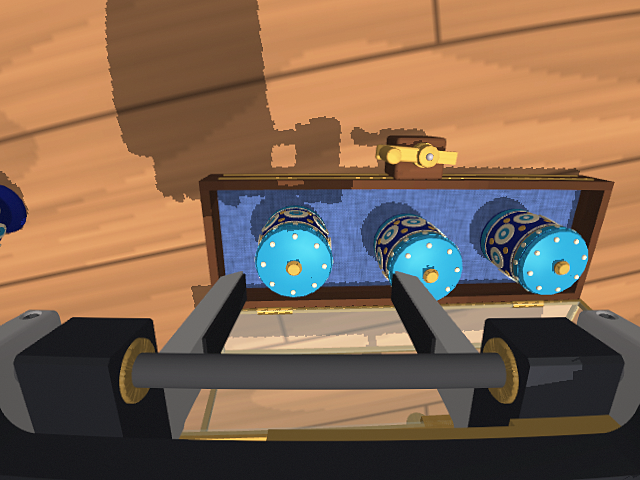

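All three tins stand upright. The right tin's button is at wrist pixel (293,268), so I need a 2 cm side step before going down.

Emit:
drive_tool --moves '[[[-0.9,-2.0,0.5,0],[0,0,3.0,0],[0,0,3.0,0],[0,0,2.5,0]]]'

```text
clock: 18.82
position: [0.5279, -0.1239, 0.0659]
tool_rot: [[-0.974, 0.196, 0.111], [0.2, 0.979, 0.029], [-0.103, 0.05, -0.993]]
contact_force: [0.7, 0.2, -0.3]
finger_gap: 0.0848
```

```bash
python3 - <<'E'
from h import *
weigh(6);s=observe();print(graspmove((.524,-.1217),.064,s).round(2))
E
```

```text
pos [ 0.5283279  -0.12372182  0.06858941] gap 0.08469747211931652 clock 19.1167
all z [-6.77  1.17  0.02  0.39  1.02  0.67]
mean [ 0.491 -0.313  0.844] sd [0.54 0.13 0.18] tau [ 2.900e-01 -6.746e+01  7.650e+00 -3.052e+01 -2.100e-01 -3.100e-01
  1.000e-02]
[0.51 0.09 2.31]
```

Emit:
drive_tool --moves '[[[0.5,0.1,1.4,0],[0,0,0.8,0],[0,0,0.1,0],[0,0,0.1,0],[0,0,0.1,0],[0,0,0,0]]]' --claw 1

```text
clock: 19.62
position: [0.5302, -0.1209, 0.0502]
tool_rot: [[-0.974, 0.193, 0.121], [0.198, 0.98, 0.03], [-0.113, 0.053, -0.992]]
contact_force: [0.3, 0.5, -3.1]
finger_gap: 0.062
```

```bash
python3 - <<'E'
from h import *
weigh(5)
E
```

```text
pos [ 0.53012266 -0.12076851  0.04959118] gap 0.06217435729717788 clock 19.8667
all z [-2.21 -2.3  -2.96 -3.22 -2.27]
mean [ 0.117  0.053 -2.269] sd [0. 0. 0.] tau [ 3.000e-02 -7.330e+01  8.380e+00 -3.068e+01 -2.200e-01 -3.600e-01
 -1.000e-02]
```

Emit:
drive_tool --moves '[[[0.2,0,-1.5,0],[0.3,0,-2.0,0],[0.3,0,-2.0,0]]]'

```text
clock: 20.12
position: [0.5136, -0.1204, 0.1012]
tool_rot: [[-0.974, 0.193, 0.114], [0.198, 0.98, 0.03], [-0.106, 0.051, -0.993]]
contact_force: [-0.5, -0.2, -2.9]
finger_gap: 0.0623
```

```bash
python3 - <<'E'
from h import *
p,s=weigh();cv2.imwrite('pics/s11.png',cv2.resize(p[120:330,200:440,::-1],None,fx=3.2,fy=2.8))
E
```

```text
pos [ 0.51421546 -0.12042642  0.10084906] gap 0.062356372638216875 clock 20.8167
all z [ 2.2  -3.2  -2.95 -3.15 -2.73 -3.39 -2.17 -2.42 -2.52 -2.82 -2.6  -2.73
 -2.46 -2.69]
mean [ 0.129 -0.158 -2.654] sd [0.53 0.41 0.3 ] tau [-6.000e-02 -6.567e+01  7.340e+00 -3.446e+01 -2.400e-01 -3.900e-01
  0.000e+00]
```

View pics/s11.png

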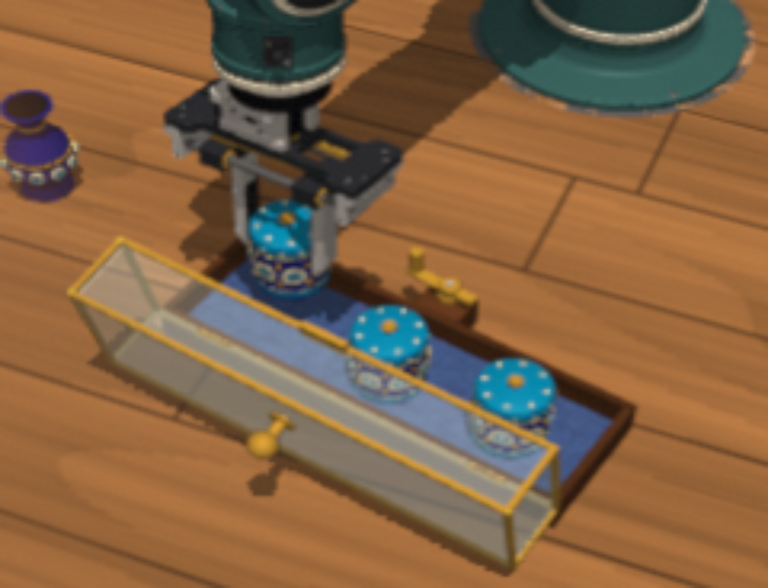

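The right tin weighs about 2.65 N (0.27 kg), so the left tin at 4.0 N is clearly the heaviest. I'm setting the right one back.

Emit:
drive_tool --moves '[[[-0.3,0,1.8,0],[-0.3,0,1.8,0],[-0.2,0,1.1,0]]]'

```text
clock: 21.07
position: [0.5294, -0.1208, 0.0559]
tool_rot: [[-0.974, 0.193, 0.12], [0.198, 0.98, 0.03], [-0.112, 0.053, -0.992]]
contact_force: [-0.7, -0.3, -2.6]
finger_gap: 0.0624
```

```bash
python3 - <<'E'
from h import *
weigh(6)
E
```

```text
pos [ 0.52943843 -0.12108288  0.05783208] gap 0.06218965929290081 clock 21.3667
all z [-6.16 -2.   -2.4  -2.5  -2.62 -2.94]
mean [ 0.332  0.143 -2.778] sd [0.21 0.26 0.16] tau [ 1.400e-01 -7.068e+01  8.050e+00 -3.100e+01 -2.500e-01 -3.900e-01
  1.000e-02]
```

Emit:
drive_tool --moves '[[[0,0,0.6,0],[0,0,0.3,0]]]'

```text
clock: 21.53
position: [0.5314, -0.1209, 0.0502]
tool_rot: [[-0.973, 0.193, 0.124], [0.198, 0.98, 0.029], [-0.116, 0.053, -0.992]]
contact_force: [0.1, 0.6, -3.1]
finger_gap: 0.062
```

```bash
python3 - <<'E'
from h import *
weigh(5)
E
```

```text
pos [ 0.53125589 -0.12105751  0.05030854] gap 0.06239692039413581 clock 21.7833
all z [-3.3  -2.63 -2.46 -2.56 -2.76]
mean [ 0.471 -0.854 -2.759] sd [0. 0. 0.] tau [ 2.000e-02 -7.285e+01  8.300e+00 -3.061e+01 -2.400e-01 -4.100e-01
  1.000e-02]
```

Emit:
drive_tool --moves '[[[0,0,0.3,0]]]'

```text
clock: 21.87
position: [0.5327, -0.1209, 0.0485]
tool_rot: [[-0.973, 0.193, 0.126], [0.198, 0.98, 0.029], [-0.118, 0.054, -0.992]]
contact_force: [-10.2, 2.3, 40.4]
finger_gap: 0.0626
```

```bash
python3 - <<'E'
from h import *
weigh(5)
E
```

```text
pos [ 0.53295893 -0.12100993  0.04832974] gap 0.06243929605520228 clock 22.1167
all z [12.58 10.6   9.89  9.68 10.52]
mean [ 1.136  1.925 10.52 ] sd [0. 0. 0.] tau [ 9.900e-01 -6.673e+01  8.290e+00 -2.626e+01  2.000e-02 -1.500e-01
 -1.100e-01]
```

On the floor. I'll release, rise, and go back to the left tin.

Emit:
drive_tool --moves '[[[0,0,0,0],[0,0,0,0],[0,0,0,0],[0.2,0,-2.0,0],[0.4,0,-3.5,0],[0.4,0,-3.5,0],[0.2,0,-2.5,0]]]' --claw -0.8

```text
clock: 22.7
position: [0.5039, -0.1221, 0.1599]
tool_rot: [[-0.974, 0.194, 0.118], [0.199, 0.98, 0.028], [-0.11, 0.051, -0.993]]
contact_force: [-0.1, -0.5, 0.6]
finger_gap: 0.0846
```

Emit:
drive_tool --moves '[[[-0.3,3.8,-0.2,0],[-0.3,3.8,-0.2,0],[-0.2,3.8,-0.2,0],[-0.2,3.8,-0.2,0],[0,3.7,0,0]]]'

```text
clock: 23.12
position: [0.5521, 0.0582, 0.1872]
tool_rot: [[-0.969, 0.209, 0.129], [0.214, 0.976, 0.027], [-0.121, 0.054, -0.991]]
contact_force: [0.6, -1.1, -0.1]
finger_gap: 0.0848
```

```bash
python3 - <<'E'
from h import *
p2,d=capture('scene');print([(np.round(r['point'],4).tolist(),round(r['p'],2)) for r in pinpoint('scene','place_left')[:3]]);p,d=capture('wrist');s=observe();cv2.imwrite('pics/w12.png',p[:,:,::-1]);cv2.imwrite('pics/s12.png',cv2.resize(p2[120:330,200:440,::-1],None,fx=3.2,fy=2.8))
print(s['position'],s['tool_rot'],s['finger_gap'],graspmove((.571,.0955),.064,s).round(2))
E
```

```text
[([0.5681, 0.0946, 0.0508], 0.64)]
[0.5516763  0.05938268 0.18620967] [[-0.97055941  0.20408467  0.12792134]
 [ 0.20912446  0.9775122   0.02714527]
 [-0.11950474  0.05309758 -0.99141276]] 0.08465235391063942 [ 0.34  3.28 14.36]
```

View pics/s12.png

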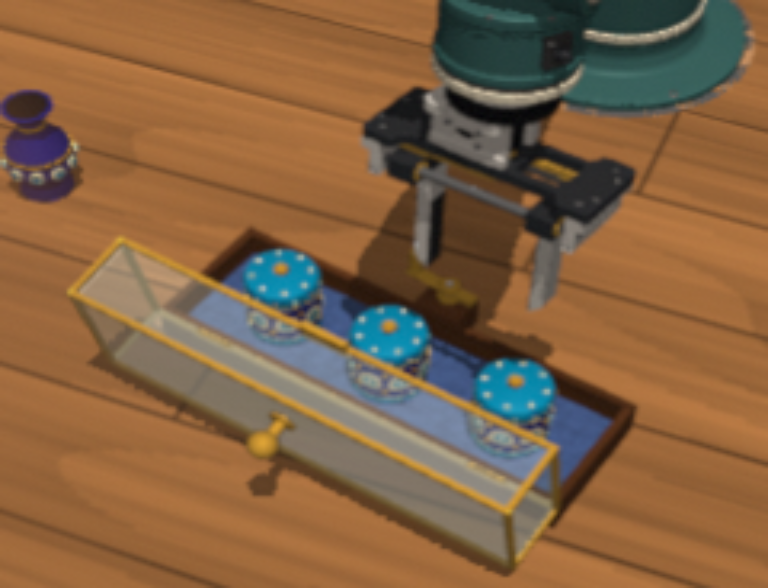

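View pics/w12.png

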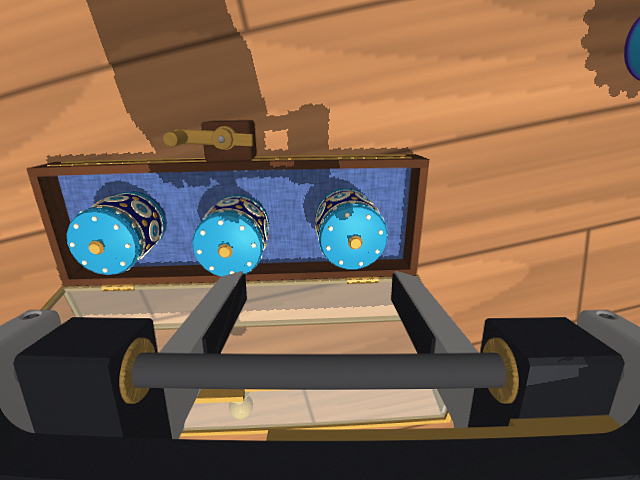

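All three stand upright in the case. The left tin's button is at wrist pixel (355,243), so I need to step +3.3 cm along the tool's y.

```bash
python3 - <<'E'
from h import *
s=observe();w=watz(s,(355,243),.092);print(w,graspmove(((w[0]+.571)/2,(w[1]+.0955)/2),.064,s).round(2))
E
```

```text
[0.57041721 0.09101925 0.092     ] [ 0.32  3.05 14.35]
```

Emit:
drive_tool --moves '[[[0.3,3.2,0.5,0],[0,0,3.3,0],[0,0,3.3,0],[0,0,3.0,0],[0,0,2.0,0]]]'

```text
clock: 23.68
position: [0.5744, 0.0926, 0.0683]
tool_rot: [[-0.969, 0.207, 0.137], [0.213, 0.977, 0.028], [-0.128, 0.057, -0.99]]
contact_force: [0.6, -0.8, -0.3]
finger_gap: 0.0843
```

```bash
python3 - <<'E'
from h import *
weigh(6);s=observe();print(graspmove((.571,.0955),.064,s).round(2))
E
```

```text
pos [0.57583724 0.09342418 0.07248749] gap 0.08449273360460823 clock 23.9833
all z [-5.09  0.85  1.84 -0.45  0.56  0.91]
mean [-0.167  0.057  0.736] sd [0.42 0.51 0.18] tau [ 3.400e-01 -7.270e+01  7.500e+00 -3.186e+01 -9.000e-02 -5.400e-01
  2.000e-02]
[0.62 0.05 2.68]
```

Emit:
drive_tool --moves '[[[0.6,0.1,1.6,0],[0,0,1.0,0],[0,0,0.2,0],[0,0,0.1,0],[0,0,0.1,0],[0,0,0,0]]]' --claw 1 --squeeze 30

```text
clock: 24.48
position: [0.5777, 0.0966, 0.0491]
tool_rot: [[-0.967, 0.207, 0.148], [0.214, 0.976, 0.033], [-0.138, 0.064, -0.988]]
contact_force: [0.1, -0.8, -3.7]
finger_gap: 0.0629
```

```bash
python3 - <<'E'
from h import *
weigh(5)
E
```

```text
pos [0.57787294 0.09664505 0.04853388] gap 0.06270728133705916 clock 24.7333
all z [-3.57 -4.   -4.26 -1.97 -1.96]
mean [-0.067 -1.475 -1.958] sd [0. 0. 0.] tau [-1.600e-01 -7.861e+01  7.800e+00 -3.130e+01 -1.800e-01 -4.800e-01
 -3.000e-02]
```

Emit:
drive_tool --moves '[[[0,0,-1.5,0],[0,0,-2.5,0],[0,0,-3.0,0],[0,0,-3.0,0],[0,0,-3.0,0],[0,0,-3.0,0],[0,0,-2.0,0],[0,0,-1.0,0]]]'

```text
clock: 25.4
position: [0.546, 0.0887, 0.2409]
tool_rot: [[-0.968, 0.209, 0.141], [0.215, 0.976, 0.029], [-0.131, 0.059, -0.99]]
contact_force: [0.1, 0.4, -3.5]
finger_gap: 0.0623
```

```bash
python3 - <<'E'
from h import *
p,s=weigh();cv2.imwrite('pics/s13.png',cv2.resize(p[90:330,200:460,::-1],None,fx=2.9,fy=2.5));print(s['joint_velocities'].round(3),s['tool_rot'])
p,d=capture('top');cv2.imwrite('pics/t13.png',p[:,:,::-1])
E
```

```text
pos [0.54568322 0.08869952 0.23811704] gap 0.06272857962591376 clock 26.1
all z [-0.43 -4.62 -5.06 -3.5  -3.65 -4.1  -4.16 -4.01 -4.29 -3.09 -3.99 -4.2
 -2.95 -4.08]
mean [-0.224 -0.007 -3.851] sd [0.36 0.79 0.45] tau [-1.00e-02 -5.84e+01  4.16e+00 -4.45e+01 -5.00e-02 -7.10e-01  0.00e+00]
[-0.    -0.002 -0.001 -0.001 -0.     0.002 -0.002] [[-0.96815704  0.20879868  0.13811247]
 [ 0.21457438  0.97630119  0.02817485]
 [-0.1289565   0.05691308 -0.99001572]]
```

View pics/s13.png

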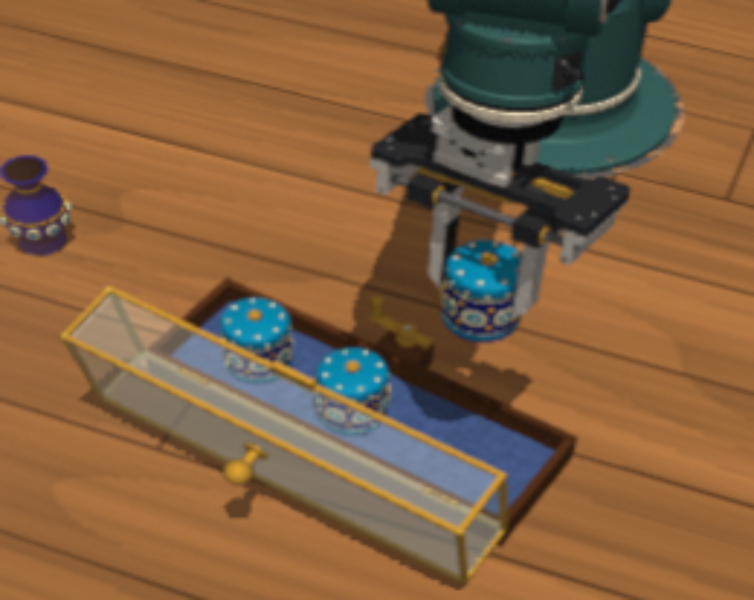

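View pics/t13.png

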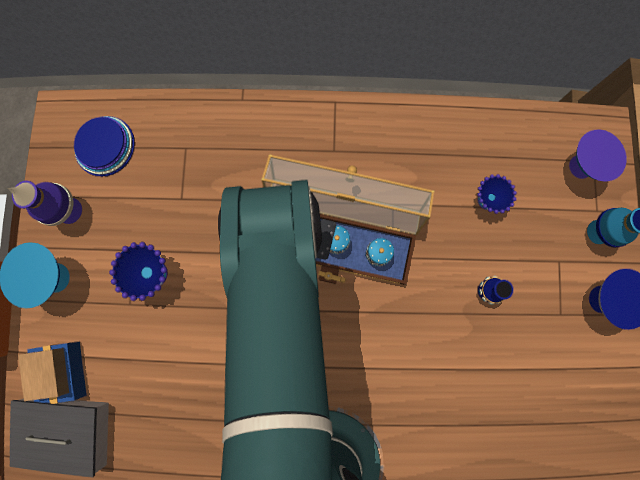

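The left tin is held upright at scene crop (482,290). Its base is about 0.2 m up, against about 0.094 m for the other tins' tops. The other two stand in the case, the cover is back, the latch is aside and the bystanders are in place, so I'm handing in.

```bash
python3 - <<'E'
from rig import *
print(job_done());print(observe()['clock'])
E
```

```text
the job is handed in; nothing more can be done
None
the job is handed in; nothing more can be done
```

I opened the case, weighed all three tins, and handed the job in while still holding the heaviest one, the left tin, upright above the other two.

- **Latch and cover:** The latch lever is swung fully aside, pushed to its stop. The cover is all the way back; I measured about 1.76 rad at the knob.
- **Weights:** The middle tin came out at about 1.3 N (0.13 kg), the right at about 2.65 N (0.27 kg) and the left at about 4.0 N (0.40 kg). The left tin read 3.85 N when I lifted it again.
- **Last checks (at 26 s):** The left tin's base is about 0.2 m up, roughly 0.1 m above the other tins' tops. The other two tins stand upright inside the case, and the bowls and vase are in their places.

**What was not clean:**
- **Tool tilt:** The tool slowly tilted to about 8° over the run. It was only about 0.5° since the last grasp, and the held tin looks upright in the picture.
- **Hard touchdowns:** Setting the tins down briefly gave 35–40 N at the wrist, pushed through the tin in the fingers.
- **Radial pull on the cover:** Early in the cover lift I pulled outward on the knob with about 28 N, then corrected it.

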